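# Hang the lift-off guard door on its two hinge pins and swing it shut

### The job

Lift the guard door with the yellow top rail out of its black cradle and hang it, standing open, on the hinge post of the pressure-test box, with both knuckles dropped fully home over the two brass pins; feel for the pins, lower it gently and do not force or drop it. Then swing the hung door shut against the box and let go. Do not disturb the valve in the box, the white tin or the dark hand wheel.

Things in the scene. Friction and masses are not known exactly. Their poses are not given: they have to be found in the camera images.
- door: Upright guard door, 0.16 to 0.26 kg: aluminium frame 8 mm thick, clear window, yellow top rail. Origin on the hinge axis, level with the bottom edge; z up, outside face to -x, leaf along -y from y = -22 to -165 mm, top at z = 160 mm. At the start it stands upright and loose in the cradle, bottom edge 10 mm above the table; lift it 20 mm or more before moving it sideways.
- rail_grip (a point): Point on top of the door's yellow rail: x = 0, y = -65, z = 160 mm in the door's frame. The rail is 14 mm thick (x), 26 mm high, runs along y over the whole leaf (-22 to -165 mm) and is the place to grip, from above, one finger on either face.
- knuckle_low (a point): Centre of the lower knuckle's underside (x = y = 0, z = 8 mm in the door's frame). Knuckles are two dark steel rings, outside diameter 27, bore 15, height 20 mm, open above and below, at the door's hinge edge.
- knuckle_top (a point): Centre of the upper knuckle's underside (x = y = 0, z = 110 mm in the door's frame), 102 mm above the lower one and alike.
- door_edge (a point): Point on the door near its free edge: x = 0, y = -160, z = 60 mm in the door's frame.
- guard_box: Fixed open-topped test box, door opening to its front (-x), +x into the box, z up. Origin on the table below the MIDDLE of the slots of the hinge post. Base 12 mm thick, x -25 to 135, y -192 to 74 mm. Walls 8 mm thick, 110 mm high: cheeks centred on y = -34 and -154 (front edges at x = 6) and a back at x = 122 mm. Hung, the door's bottom edge is 22 mm above the table.
- slot_low (a point): Lower seat's top surface (x = y = 0, z = 30 mm in the box frame) IF the hinge post stood in the middle of its slots. It is clamped anywhere within 11 mm either way along the box's y axis, rigid, and this offset is not measured: find it by feel or look. On the seat (26 mm wide, to 7 mm beyond the pin's axis) stands a brass pin, diameter 12, 16 mm long, tip chamfered 1.5 mm.
- slot_top (a point): The same for the upper seat (z = 132 mm; pin tip at 148 mm), exactly above the lower one. Seats are 8 mm thick; the post, 20 x 16 mm, stands at y = 38 to 54 mm (shifting with the pins). The upper seat overhangs the lower pin, so the door must come in sideways, best from the front, with its bottom edge 40 to 80 mm above the table, then be lowered straight down.
- shut_edge (a point): Point fixed to the box where point door_edge comes when the hung door is shut (x = 0, y = -160, z = 82 mm in the box frame; in y it shifts with the post). Shut, the door's axes are parallel to the box's and its back meets the cheeks. Open, it is turned by a negative yaw about the pins: at -1.4 rad, a good angle to hang it, the free edge points to the front.
- cradle: Fixed black cradle in which the door stands at the start: base 90 x 130 x 10 mm with four slot blocks 18 mm high along its y axis, which is the door's y axis then; origin under its middle.
- valve: White valve body, 43 x 66 x 72 mm, standing loose inside the test box; origin at the centre of its underside. Leave it alone.
- tin: White round tin, diameter 57 mm, 26 mm high, loose on the table beside the cradle; origin at the centre of its underside. Leave it alone.
- knob_wheel: Dark hand wheel, diameter 55 mm, 34 mm high, loose on the table beside the hinge post; origin at the centre of its underside. Leave it alone.

How it is judged (in metres and radians):
On the way:
1. the door hangs open on the pins: both knuckles fully down on their seats, upright, its free edge at least 80 mm out in front of the box (z of door in the frame of guard_box between 0.0195 and 0.0245 m and x of door in the frame of guard_box between -0.004 and 0.004 m and y of door in the frame of guard_box between -0.0135 and 0.0135 m and angle between door's own z axis and vertical below 0.06 rad and x of door_edge in the frame of guard_box below -0.08 m), for 0.2 s.
At the end, for the whole second after the job is handed in: The door hangs with both knuckles fully down on their seats (within 2.5 mm in height, hinge axis within 4 mm in x and 13.5 mm in y of the slots' middle), upright within 0.06 rad, shut with its free edge no more than 10 mm in front of the plane of the pins, and is at rest (z of door in the frame of guard_box between 0.0195 and 0.0245 m and x of door in the frame of guard_box between -0.004 and 0.004 m and y of door in the frame of guard_box between -0.0135 and 0.0135 m and angle between door's own z axis and vertical below 0.06 rad and x of door_edge in the frame of guard_box above -0.01 m and y of door_edge in the frame of guard_box below -0.13 m and linear speed of door below 0.02 m/s); the robot touches nothing.
It fails at once if the door is forced or dropped: more than 40 N between door and test box (post and pins included) (contact force between door and guard_box above 40 N).
It fails at once if the robot pushes the test box or its post with more than 40 N (contact force between any of the fingers, the arm and guard_box above 40 N).
It fails at once if valve, tin or hand wheel moved by more than 15 mm (distance of any of valve, tin, knob_wheel from where it was at the start of the episode above 0.015 m).
It also fails if it takes over 67 s, if anything falls off the work surface, if the arm or the gripper's body presses on something with over 40 N, if the wrist force passes 120 N, or if a joint passes its speed limit or range.

### The arm

A 6-joint arm with a two-finger parallel gripper is mounted at the origin on a cart in front of the work surface, level with it; the furniture and walls round the work are solid. World frame = base frame: x ahead of the robot, y to its left, z up, the work surface at z = 0. Lengths are in mm, angles in rad, forces in N, time in s.
With the tool pointing down it reaches from about 300 to 875 mm from the base axis. Payload 4.2 kg.
Tool frame: the origin (TCP) lies at the very end of the fingers, on their centre line; the grasp point (between the pads) lies 19 mm behind it; z points along the fingers, x is the direction in which the jaws open and shut, and the axes are right-handed (so a half turn about z gives the same grasp; the last joint's range is limited). The gripper opens to 85 mm and grips with 20 to 120 N. Pads are 22 mm wide; open, the fingers measure 114 mm over their backs; the gripper's body (76 mm by 85 mm) begins 54 mm behind the grasp point. The pads swing forward as they close: fully open they stand 13 mm farther back than shut.
Start: joints at [-1.285, 0.32, 1.565, -0, 1.257, -0.02], TCP at [173.111, -548.34, 205.638] pointing down, gripper open.
Joint ranges: [-3.11, 3.11], [-0.84, 2.01], [0.21, 2.61], [-1.34, 4.49], [0.05, 2.63], [-2.56, 2.56]. Speed limits (rad/s): [2.57, 2.57, 3.14, 3.14, 3.14, 3.14].

### API

Orientations are given as a 3x3 rotation matrix whose columns are the frame's x, y, z axes.
In Python, from plant import status, viewer, bot gives the robot as it stands.
- The arm moves only by the shell command python3 -m pendant 'ROWS' [OPENING] [FORCE]. ROWS is JSON, a list of rows, each an object with "delta_pos": the shift along the tool's x, y, z in m, a list of three; "dr": the turn, a rotation vector about the tool's x, y, z in degrees, a list of three. A call has 1 to 10 rows; each row is the pose to reach, as a shift and turn from the pose commanded when the call began, along the tool's axes at that moment; what a row does not reach only later rows make up. A row lasts 1/12 s, in which the tool goes at most 41.7 mm and 7.16 degrees, less where a joint would pass 70% of its speed; a pose out of reach is approached as far as the arm can. A call with a gripper value outside its range is refused whole. OPENING is the closure, from 0 (fully open) to 1 (shut), set as the call begins (- or left out, the last holds). The fingers move at their own pace and stop on an object; FORCE is the grip in N (left out, the last holds). Time passes only in rows, so rows that repeat a pose let the fingers close. It gives the time, the measured TCP pose, the force and the opening at its end, in the units of the state.
- status.get_obs(): the state, without advancing time (a new reading comes with each control period).
- viewer.read_camera(name): name is "scene" or "top" or "wrist"; returns the picture (420x560x3 uint8, blue, green, red); there is no depth.
- viewer.camera_model(name): a dict with "mtx" (3x3 intrinsics, pixels), "camera_from_world" (4x4, takes a point from world to camera coordinates). Camera axes: x right, y down, z forward; pixel columns grow to the right and rows downward; lengths in mm; the calibration is good to about 2 mm. A picture is of the moment at which its call begins: read the wrist's pose just before it. camera_model takes no time and is no camera call; for the wrist camera it gives the pose at the moment of the call.
- bot.sign_off(): hands the job in, once; it reports no verdict.
The state is a dict: "t": time; "joint_positions": joint angles; "joint_velocities": joint speeds; "effort": joint torques, N m; "tool_pos": TCP position; "tcp_rot": TCP orientation; "wrist_force": force on the tool from outside, world axes, zero at the start; "wrist_torque": the same for the moment, N m; "grip_width": finger opening in mm.
Only numpy, scipy, OpenCV 4.12 (cv2) and the standard library are available. Lean on these libraries where they do the work, as an engineer would, in place of code of your own. Each camera call takes 0.05 s, during which the arm holds its last target.

## Working session

There is one attempt and no reset: what is moved stays moved. The work goes in short steps, Python scripts to look and compute and a shell command to move; the robot and the scene stay as the last step left them, time stands still between calls to the robot, and variables do not carry over. Pictures are saved under pics/ and viewed, and the job is handed in when it is done.

```bash
ls; mkdir -p pics
python3 - <<'E'
from plant import status, viewer, bot
import cv2
for n in ("scene","top","wrist"):
    m=viewer.camera_model(n)
    im=viewer.read_camera(n); cv2.imwrite(f'pics/{n}0.png',im)
    print(n,m['mtx'].tolist() if hasattr(m['mtx'],'tolist') else m['mtx']); print(m['camera_from_world'])
print(status.get_obs())
E
```

```text
pics
scene [[406.1189256254201, 0.0, 278.6429214759167], [0.0, 406.1189256254201, 202.50385427063776], [0.0, 0.0, 1.0]]
[[-7.10999528e-01 -7.02909619e-01 -1.99433721e-02  3.74044126e+02]
 [-3.51897521e-01  3.80215749e-01 -8.55338599e-01  3.29647958e+02]
 [ 6.08808513e-01 -6.01127317e-01 -5.17685371e-01  9.84132263e+02]
 [ 0.00000000e+00  0.00000000e+00  0.00000000e+00  1.00000000e+00]]
top [[510.3947074899637, 0.0, 284.76810265028826], [0.0, 510.3947074899637, 206.79386553857034], [0.0, 0.0, 1.0]]
[[ 1.60138095e-02 -9.99362924e-01  3.18952176e-02 -6.56683782e+01]
 [-9.83388345e-01 -2.15101336e-02 -1.80235059e-01  6.08279264e+02]
 [ 1.80806306e-01 -2.84791354e-02 -9.83106311e-01  1.26563928e+03]
 [ 0.00000000e+00  0.00000000e+00  0.00000000e+00  1.00000000e+00]]
wrist [[297.3580603199615, 0.0, 277.11117498442144], [0.0, 297.3580603199615, 206.87877893928464], [0.0, 0.0, 1.0]]
[[ 3.01377176e-01 -9.53503348e-01 -1.77845953e-03 -5.75195789e+02]
 [-9.00334447e-01 -2.85185047e-01  3.28736023e-01 -4.31291018e+01]
 [-3.13958089e-01 -9.74723258e-02 -9.44420174e-01  3.79725567e+02]
 [ 0.000000
[... 190 characters left out ...]
99732887e-02]), 'joint_velocities': array([ 7.08865945e-04, -2.50329200e-03, -2.72214154e-03,  4.44586015e-06,
       -9.32195120e-04, -7.51299779e-04]), 'effort': array([ 2.43903205e-04, -4.15842497e+01, -2.34345978e+01, -3.94235497e-05,
        5.92073455e-03,  2.83750359e-05]), 'tool_pos': array([ 173.01274526, -547.95150517,  204.98367357]), 'tcp_rot': array([[ 3.01069241e-01, -9.53602198e-01, -4.00208035e-04],
       [-9.53601318e-01, -3.01069506e-01,  1.29534816e-03],
       [-1.35573729e-03, -8.35057651e-06, -9.99999081e-01]]), 'wrist_force': array([-0.06900849,  0.1310552 ,  0.01178576]), 'wrist_torque': array([-0.03080919, -0.05055518, -0.01171817]), 'grip_width': 85.54385995592608}
```

View pics/scene0.png

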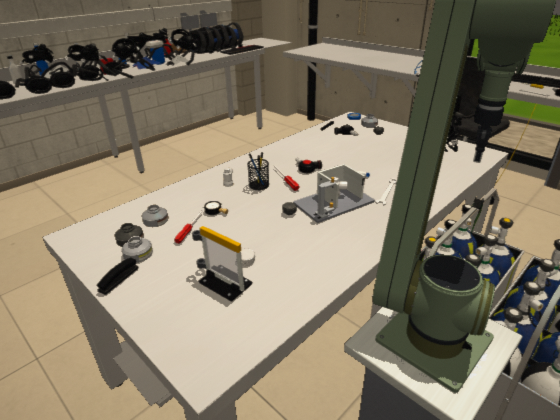

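View pics/top0.png

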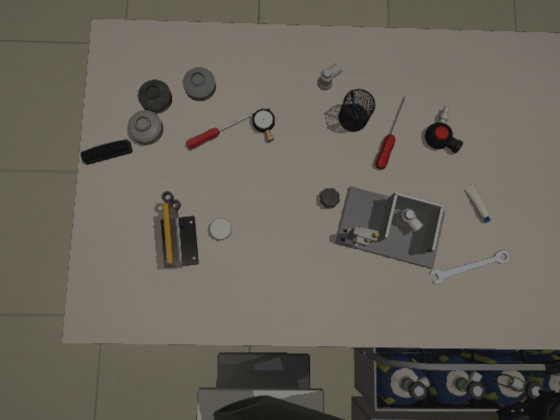

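View pics/wrist0.png

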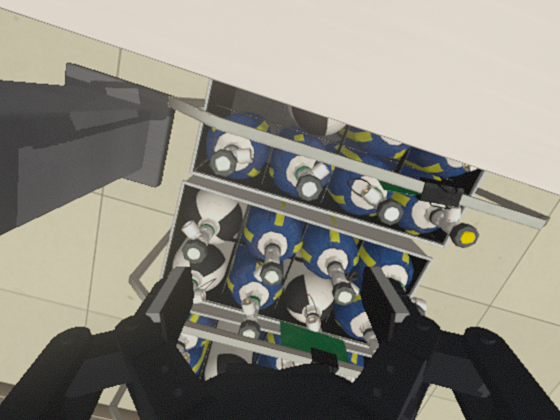

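Run:
```python
import cv2,numpy as np
t=cv2.imread('pics/top0.png')
a=cv2.resize(t[180:280,320:455],None,fx=5.5,fy=5.5,interpolation=cv2.INTER_CUBIC)
b=cv2.resize(t[180:280,140:240],None,fx=5.5,fy=5.5,interpolation=cv2.INTER_CUBIC)
cv2.imwrite('pics/tbox.png',a);cv2.imwrite('pics/tdoor.png',b)
s=cv2.imread('pics/scene0.png')
cv2.imwrite('pics/sbox.png',cv2.resize(s[150:230,275:385],None,fx=7,fy=7,interpolation=cv2.INTER_CUBIC))
cv2.imwrite('pics/sdoor.png',cv2.resize(s[215:305,180:270],None,fx=6,fy=6,interpolation=cv2.INTER_CUBIC))
```

```text
(no output)
```

View pics/tbox.png

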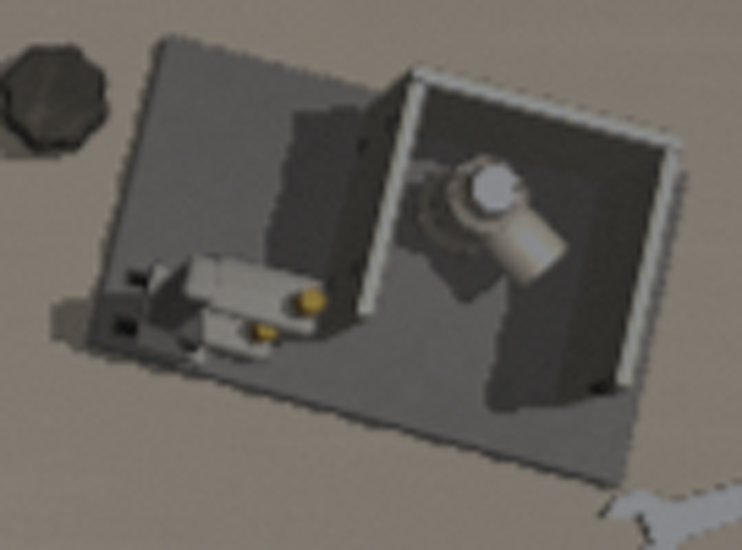

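View pics/tdoor.png

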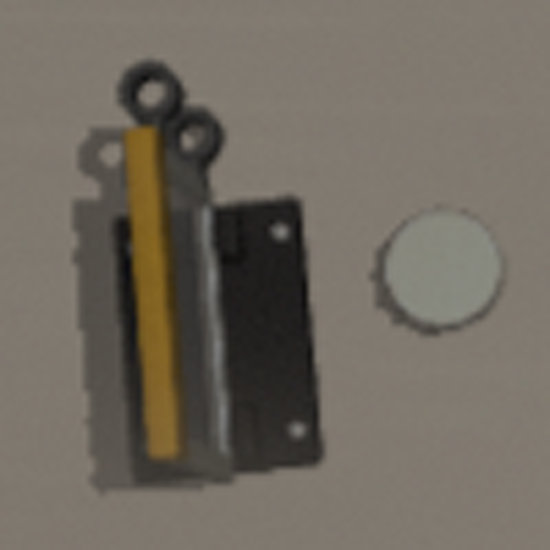

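View pics/sbox.png

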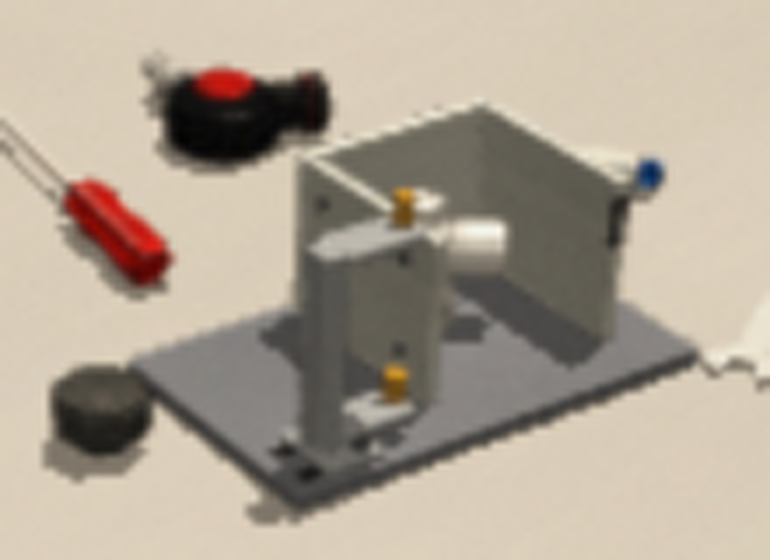

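View pics/sdoor.png

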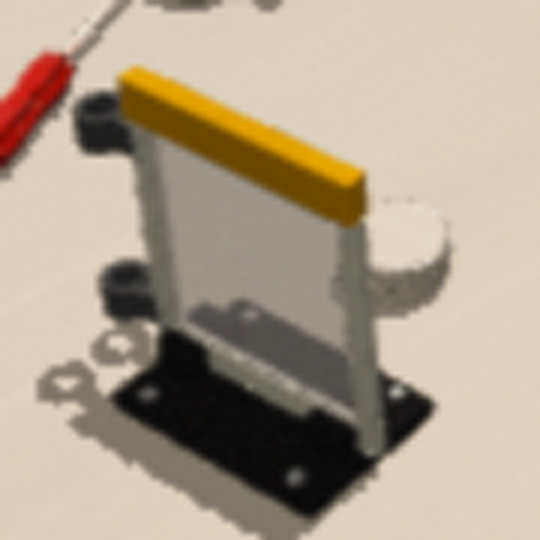

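```bash
cat > h.py <<'E'
import numpy as np,cv2
from plant import viewer,status
def ray(n,uv,M=None):
    m=M or viewer.camera_model(n);K=np.array(m['mtx']);T=np.array(m['camera_from_world'])
    d=T[:3,:3].T@np.linalg.inv(K)@np.array([uv[0],uv[1],1.]);o=-T[:3,:3].T@T[:3,3];return o,d
def onz(n,uv,z,M=None):
    o,d=ray(n,uv,M);return o+d*(z-o[2])/d[2]
def two(n1,p1,n2,p2):
    o1,d1=ray(n1,p1);o2,d2=ray(n2,p2);d1/=np.linalg.norm(d1);d2/=np.linalg.norm(d2)
    s=np.linalg.lstsq(np.c_[d1,-d2],o2-o1,rcond=None)[0];a=o1+s[0]*d1;b=o2+s[1]*d2
    return (a+b)/2,np.linalg.norm(a-b)
def proj(n,X):
    m=viewer.camera_model(n);T=np.array(m['camera_from_world']);c=T[:3,:3]@np.array(X)+T[:3,3];c=np.array(m['mtx'])@c;return c[:2]/c[2]
E
python3 - <<'E'
from h import *
np.set_printoptions(precision=1,suppress=True)
t=cv2.imread('pics/top0.png');s=cv2.imread('pics/scene0.png')
def ymask(im,box):
    h=cv2.cvtColor(im,cv2.COLOR_BGR2HSV);m=cv2.inRange(h,(15,130,60),(35,255,255));k=np.zeros_like(m);x0,y0,x1,y1=box;k[y0:y1,x0:x1]=m[y0:y1,x0:x1];return k
m=ymask(t,(140,180,240,280));c=max(cv2.findContours(m,0,1)[0],key=cv2.contourArea);r=cv2.minAreaRect(c);bp=cv2.boxPoints(r);print(r)
bp=bp[np.argsort(bp[:,1])];e1=bp[:2].mean(0);e2=bp[2:].mean(0)
E1=onz('top',e1,170);E2=onz('top',e2,170);print(E1,E2,np.linalg.norm(E1-E2),np.arctan2(*(E1-E2)[[1,0]]))
C=lambda x,y:(320-.5+ (x+.5)/5.5+0,180-.5+(y+.5)/5.5)
D=lambda x,y:(140-.5+(x+.5)/5.5,180-.5+(y+.5)/5.5)
print('knuckle top z140',onz('top',D(151,91),140),'low z38',onz('top',D(194,135),38))
P=[onz('top',C(*p),12) for p in ((167,37),(92,348),(618,487))]
print(P,[np.linalg.norm(P[0]-P[1]),np.linalg.norm(P[1]-P[2])])
v=P[1]-P[2];print('yaw from long',np.arctan2(v[1],v[0])-np.pi/2,'short',np.arctan2(*(P[0]-P[1])[[1,0]]))
# cheek tops z=110 (walls from table?) 
for q in ((418,72),(366,312),(678,140),(625,382)): print('wall',onz('top',C(*q),110),onz('top',C(*q),122))
print('pins top',onz('top',C(312,298),148),'low',onz('top',C(265,333),46))
S=lambda x,y:(275-.5+(x+.5)/7,150-.5+(y+.5)/7)
print('scene: up tip',onz('scene',S(404,191),148),'low tip',onz('scene',S(397,369),46))
print(two('top',C(312,298),'scene',S(404,191)),two('top',C(265,333),'scene',S(397,369)))
F=lambda x,y:(180-.5+(x+.5)/6,215-.5+(y+.5)/6)
print('rail near edge corners',onz('scene',F(122,82),170),onz('scene',F(362,182),170))
E
```

```text
((167.6176300048828, 232.52938842773438), (59.286399841308594, 7.13277530670166), 85.60128784179688)
[591.5 229.9 170. ] [453.4 211.5 170. ] 139.3238319126988 0.13249929550819442
knuckle top z140 [614. 233. 140.] low z38 [613.6 232.5  38. ]
[array([ 677.8, -231.2,   12. ]), array([ 523.3, -193.8,   12. ]), array([ 461.2, -447.5,   12. ])] [np.float64(159.00761308253607), np.float64(261.2029546200346)]
yaw from long -0.24018904072270963 short -0.23761733467923934
wall [ 641.7 -330.7  110. ] [ 639.1 -327.6  122. ]
wall [ 530.8 -304.5  110. ] [ 529.3 -301.8  122. ]
wall [ 612.7 -449.4  110. ] [ 610.4 -445.3  122. ]
wall [ 501.5 -420.9  110. ] [ 500.3 -417.   122. ]
pins top [ 531.6 -272.2  148. ] low [ 528.1 -271.2   46. ]
scene: up tip [ 532.5 -273.   148. ] low tip [ 531.4 -273.8   46. ]
(array([ 531.6, -271.9,  148.8]), np.float64(0.22301072442706923)) (array([ 528.2, -270.3,   48.8]), np.float64(1.0041668855093933))
rail near edge corners [584.7 241.2 170. ] [447.8 215.3 170. ]
```

```bash
cat >> h.py <<'E'
from scipy.spatial.transform import Rotation as Ro
def Rdown(yaw):
    c,s=np.cos(yaw),np.sin(yaw);return np.array([[c,s,0],[s,-c,0],[0,0,-1.]])
def go(x,y,z,yaw):
    o=status.get_obs();R=np.array(o['tcp_rot']);p=np.array(o['tool_pos'])
    d=R.T@(np.array([x,y,z])-p)/1000;dr=Ro.from_matrix(R.T@Rdown(yaw)).as_rotvec(degrees=True)
    print('delta',np.round(d,4).tolist(),'dr',np.round(dr,2).tolist(),'t',o['t'])
def st():
    o=status.get_obs();R=np.array(o['tcp_rot']);print('t %.2f pos %s yaw %.4f tilt %.4f F %s T %s w %.1f q %s'%(o['t'],np.round(o['tool_pos'],1),np.arctan2(R[1,0],R[0,0]),np.arccos(min(1,-R[2,2])),np.round(o['wrist_force'],1),np.round(o['wrist_torque'],2),o['grip_width'],np.round(o['joint_positions'],2)))
E
python3 -c "
from h import *
go(548,224.2,230,-1.438)"
```

```text
delta [-0.6235, -0.5901, -0.0242] dr [0.01, 0.08, 9.91] t 0.15
```

```bash
python3 -m pendant '[{"delta_pos":[-0.3,-0.284,-0.024],"dr":[0,0,9.9]},{"delta_pos":[-0.3,-0.284,-0.024],"dr":[0,0.08,9.9]},{"delta_pos":[-0.3,-0.284,-0.024],"dr":[0,0.08,9.9]},{"delta_pos":[-0.3,-0.284,-0.024],"dr":[0,0.08,9.9]},{"delta_pos":[-0.3,-0.284,-0.024],"dr":[0,0.08,9.9]},{"delta_pos":[-0.3,-0.284,-0.024],"dr":[0,0.08,9.9]},{"delta_pos":[-0.3,-0.284,-0.024],"dr":[0,0.08,9.9]},{"delta_pos":[-0.3,-0.284,-0.024],"dr":[0,0.08,9.9]},{"delta_pos":[-0.3,-0.284,-0.024],"dr":[0,0.08,9.9]},{"delta_pos":[-0.3,-0.284,-0.024],"dr":[0,0.08,9.9]}]'; python3 -c "
from h import *
st();go(548,224.2,230,-1.438)"
```

```text
t: 0.98
tool_pos: [353.8, -174.6, 229.8]
tcp_rot: [[0.133, -0.991, 0.001], [-0.991, -0.133, -0.001], [0.001, -0.0, -1.0]]
wrist_force: [0.1, -0.5, 0.1]
grip_width: 85.2
t 0.98 pos [ 353.8 -174.6  229.8] yaw -1.4378 tilt 0.0015 F [ 0.1 -0.5  0.1] T [-0.01  0.05 -0.06] w 85.2 q [-0.49  0.01  1.89 -0.    1.24  0.95]
delta [-0.3695, -0.2453, -0.0007] dr [-0.03, -0.08, 0.01] t 0.9833
```

```bash
python3 -m pendant '[{"delta_pos":[-0.36,-0.239,0],"dr":[0,0,0]},{"delta_pos":[-0.36,-0.239,0],"dr":[0,0,0]},{"delta_pos":[-0.36,-0.239,0],"dr":[0,0,0]},{"delta_pos":[-0.36,-0.239,0],"dr":[0,0,0]},{"delta_pos":[-0.36,-0.239,0],"dr":[0,0,0]},{"delta_pos":[-0.36,-0.239,0],"dr":[0,0,0]},{"delta_pos":[-0.36,-0.239,0],"dr":[0,0,0]},{"delta_pos":[-0.36,-0.239,0],"dr":[0,0,0]},{"delta_pos":[-0.36,-0.239,0],"dr":[0,0,0]},{"delta_pos":[-0.36,-0.239,0],"dr":[0,0,0]}]'; python3 -m pendant '[{"delta_pos":[0,0,0],"dr":[0,0,0]},{"delta_pos":[0,0,0],"dr":[0,0,0]}]'; python3 -c "
from h import *
st();go(548,224.2,230,-1.438)
M=viewer.camera_model('wrist');im=viewer.read_camera('wrist');cv2.imwrite('pics/w1.png',im)
go(548,224.2,230,-1.438)
for p in ([591.5,229.9,170],[453.4,211.5,170]):
  T=np.array(M['camera_from_world']);c=np.array(M['mtx'])@(T[:3,:3]@np.array(p)+T[:3,3]);print(c[:2]/c[2])
"
```

```text
t: 1.82
tool_pos: [536.3, 200.0, 228.8]
tcp_rot: [[0.133, -0.991, -0.0], [-0.991, -0.133, -0.002], [0.002, 0.0, -1.0]]
wrist_force: [1.1, 0.6, -0.4]
grip_width: 85.6
t: 1.98
tool_pos: [536.1, 199.4, 227.9]
tcp_rot: [[0.136, -0.991, -0.002], [-0.991, -0.136, -0.002], [0.002, 0.002, -1.0]]
wrist_force: [-1.3, -0.4, -0.1]
grip_width: 85.3
t 1.98 pos [536.1 199.4 227.9] yaw -1.4347 tilt 0.0028 F [-1.3 -0.4 -0.1] T [0.01 0.01 0.01] w 85.3 q [ 0.34  0.3   1.53 -0.    1.31  1.77]
delta [-0.0229, -0.0152, -0.0022] dr [0.11, -0.12, 0.19] t 1.9833
delta [-0.0243, -0.0159, -0.0018] dr [0.11, -0.14, 0.09] t 2.0333
[244.92099187 139.50340792]
[249.86115766 297.83968643]
```

View pics/w1.png

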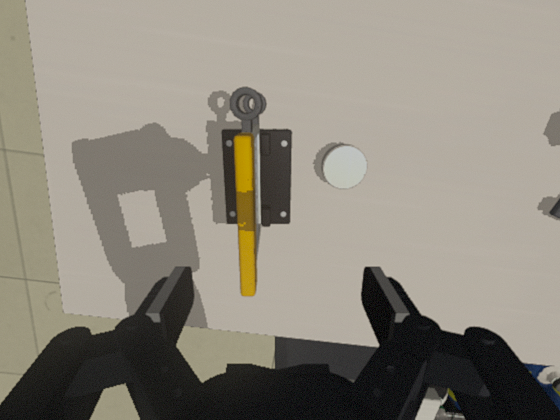

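```bash
python3 -c "
from h import *
go(544.6,223.4,139,-1.438)"
```

```text
delta [-0.0241, -0.0126, 0.0892] dr [0.11, -0.14, 0.09] t 2.0333
```

```bash
python3 -m pendant '[{"delta_pos":[-0.024,-0.0125,0],"dr":[0.1,-0.1,0.1]},{"delta_pos":[-0.024,-0.0125,0.03],"dr":[0.1,-0.1,0.1]},{"delta_pos":[-0.024,-0.0125,0.06],"dr":[0.1,-0.1,0.1]},{"delta_pos":[-0.024,-0.0125,0.08],"dr":[0.1,-0.1,0.1]},{"delta_pos":[-0.024,-0.0125,0.088],"dr":[0.1,-0.1,0.1]},{"delta_pos":[-0.024,-0.0125,0.088],"dr":[0.1,-0.1,0.1]},{"delta_pos":[-0.024,-0.0125,0.088],"dr":[0.1,-0.1,0.1]}]'; python3 -c "
from h import *
st();M=viewer.camera_model('wrist');im=viewer.read_camera('wrist');cv2.imwrite('pics/w2.png',im)
go(544.6,223.4,139,-1.438)"
```

```text
t: 2.62
tool_pos: [545.5, 222.4, 142.0]
tcp_rot: [[0.13, -0.992, 0.003], [-0.992, -0.13, 0.001], [-0.0, -0.003, -1.0]]
wrist_force: [0.6, 0.2, 0.8]
grip_width: 85.4
t 2.62 pos [545.5 222.4 142. ] yaw -1.4408 tilt 0.0028 F [0.6 0.2 0.8] T [0.   0.02 0.05] w 85.4 q [ 0.37  0.39  1.63 -0.    1.12  1.81]
delta [-0.0008, 0.0015, 0.0038] dr [-0.26, 0.05, -0.14] t 2.6667
```

View pics/w2.png

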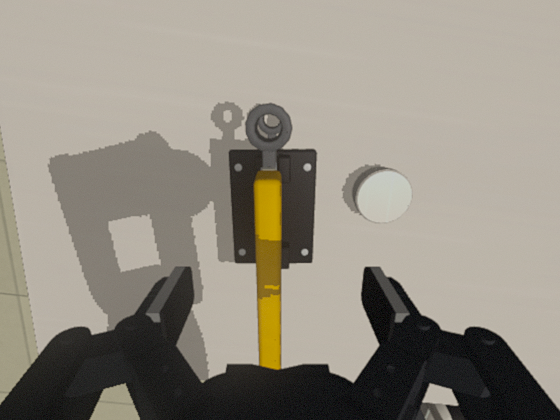

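```bash
python3 -c "
from h import *
M=viewer.camera_model('wrist');im=cv2.imread('pics/w2.png')
h=cv2.cvtColor(im,cv2.COLOR_BGR2HSV);m=cv2.inRange(h,(15,130,60),(35,255,255))
st()
o=status.get_obs();R=o['tcp_rot'];p=o['tool_pos']
for r in (180,200,220,300,340,355):
  c=np.where(m[r])[0]
  X=[onz('wrist',(q,r),170,M) for q in (c.min()-.5,c.max()+.5)]
  mid=(X[0]+X[1])/2
  print(r,c.min(),c.max(),np.round(mid,1),np.linalg.norm(X[0]-X[1]).round(1),'tool',(R.T@(mid-p)).round(1))
"
```

```text
t 2.67 pos [546.1 222.8 142.8] yaw -1.4405 tilt 0.0047 F [0.3 0.1 0.2] T [-0.01 -0.04 -0.03] w 85.4 q [ 0.37  0.39  1.63 -0.    1.12  1.81]
180 254 281 [594.6 232.7 170. ] 13.5 tool [ -3.5 -49.5 -27. ]
200 254 281 [584.6 231.5 170. ] 13.8 tool [ -3.6 -39.4 -27. ]
220 254 281 [574.  230.2 170. ] 14.2 tool [ -3.8 -28.7 -27.1]
300 258 280 [526.6 223.6 170. ] 12.8 tool [ -3.4  19.2 -27.3]
340 259 280 [498.9 219.9 170. ] 12.9 tool [ -3.3  47.1 -27.4]
355 259 280 [487.8 218.6 170. ] 13.2 tool [ -3.4  58.3 -27.5]
```

```bash
python3 -m pendant '[{"delta_pos":[-0.003,0,0.002],"dr":[-0.2,0,0]},{"delta_pos":[-0.003,0,0.003],"dr":[-0.2,0,0]},{"delta_pos":[-0.003,0,0.003],"dr":[-0.2,0,0]}]'; python3 -m pendant '[{"delta_pos":[0,0,0],"dr":[0,0,0]},{"delta_pos":[0,0,0],"dr":[0,0,0]},{"delta_pos":[0,0,0],"dr":[0,0,0]},{"delta_pos":[0,0,0],"dr":[0,0,0]},{"delta_pos":[0,0,0],"dr":[0,0,0]},{"delta_pos":[0,0,0],"dr":[0,0,0]},{"delta_pos":[0,0,0],"dr":[0,0,0]},{"delta_pos":[0,0,0],"dr":[0,0,0]}]' 1 60; python3 -c "
from h import *
st()"
```

```text
t: 2.92
tool_pos: [545.2, 226.4, 138.8]
tcp_rot: [[0.131, -0.991, -0.0], [-0.991, -0.131, 0.001], [-0.001, 0.0, -1.0]]
wrist_force: [-0.0, 0.3, -0.1]
grip_width: 85.3
t: 3.58
tool_pos: [545.2, 226.3, 138.3]
tcp_rot: [[0.131, -0.991, -0.001], [-0.991, -0.131, 0.0], [-0.0, 0.001, -1.0]]
wrist_force: [0.7, 0.6, 2.0]
grip_width: 11.7
t 3.58 pos [545.2 226.3 138.3] yaw -1.4395 tilt 0.0009 F [0.7 0.6 2. ] T [ 0.04 -0.08 -0.01] w 11.7 q [0.37 0.39 1.63 0.   1.12 1.81]
```

```bash
python3 -m pendant '[{"delta_pos":[0,0,-0.008],"dr":[0,0,0]},{"delta_pos":[0,0,-0.016],"dr":[0,0,0]},{"delta_pos":[0,0,-0.024],"dr":[0,0,0]},{"delta_pos":[0,0,-0.032],"dr":[0,0,0]},{"delta_pos":[0,0,-0.04],"dr":[0,0,0]},{"delta_pos":[0,0,-0.045],"dr":[0,0,0]},{"delta_pos":[0,0,-0.045],"dr":[0,0,0]},{"delta_pos":[0,0,-0.045],"dr":[0,0,0]}]'; python3 -c "
from h import *
st()
M=viewer.camera_model('wrist');im=viewer.read_camera('wrist');cv2.imwrite('pics/w3.png',im)
im=viewer.read_camera('scene');cv2.imwrite('pics/s3.png',cv2.resize(im[180:310,160:300],None,fx=4.5,fy=4.5))"
```

```text
t: 4.25
tool_pos: [545.0, 226.2, 183.5]
tcp_rot: [[0.131, -0.991, -0.001], [-0.991, -0.131, 0.0], [-0.0, 0.001, -1.0]]
wrist_force: [-0.2, -1.3, -1.6]
grip_width: 11.6
t 4.25 pos [545.  226.2 183.5] yaw -1.4395 tilt 0.0011 F [-0.2 -1.3 -1.6] T [ 0.03 -0.01 -0.02] w 11.6 q [0.37 0.36 1.56 0.   1.22 1.81]
```

View pics/w3.png

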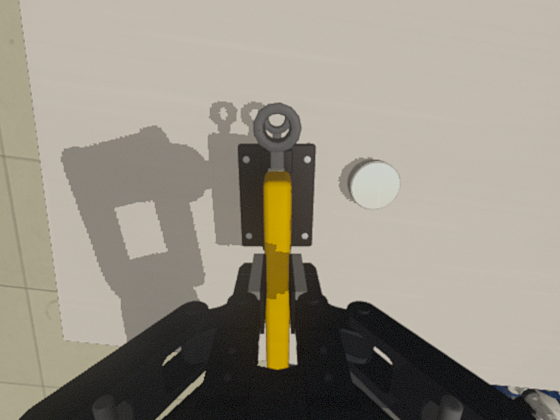

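View pics/s3.png

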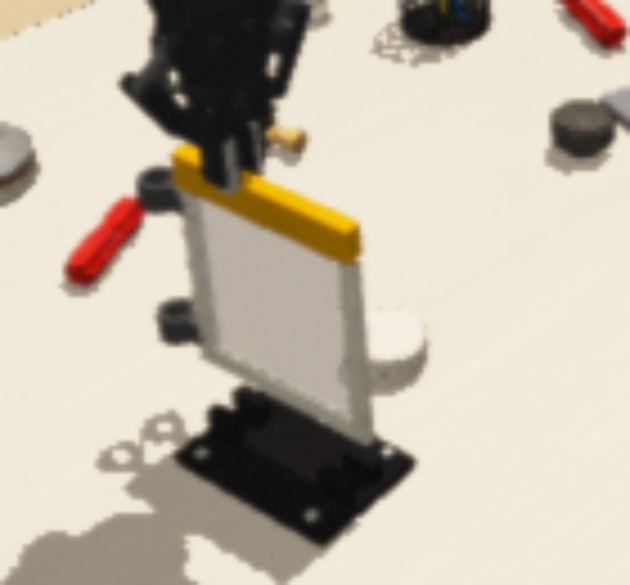

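```bash
python3 -c "
from h import *
im=cv2.imread('pics/w3.png')
cv2.imwrite('pics/w3k.png',cv2.resize(im[90:190,235:325],None,fx=6,fy=6,interpolation=cv2.INTER_CUBIC))"
```

```text
(no output)
```

View pics/w3k.png

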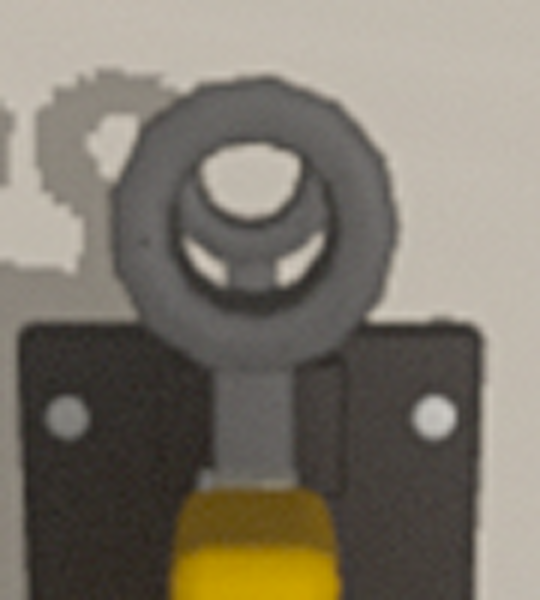

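```bash
python3 -c "
from h import *
np.set_printoptions(precision=1,suppress=True)
o=status.get_obs();R=o['tcp_rot'];p=o['tool_pos'];st()
M=viewer.camera_model('wrist');T=M['camera_from_world']
print('cam',-T[:3,:3].T@T[:3,3])
u=lambda x,y:(235-.5+(x+.5)/6,90-.5+(y+.5)/6)
for nm,q,z in (('L',(113,222),185),('Rt',(397,222),185),('far',(255,77),185),('holeL',(175,220),185),('holeR',(338,220),185),('holeTop',(255,138),185),('holebot',(255,290),185),('holebot',(255,312),185),('railendTop',(255,546),215),('railend bot',(255,490),189)):
  X=onz('wrist',u(*q),z,M);print(nm,X,'tool',R.T@(X-p))
"
```

```text
t 4.35 pos [544.6 226.  182.6] yaw -1.4395 tilt 0.0026 F [-0.2  0.2 -1.7] T [-0. -0. -0.] w 11.5 q [0.4 0.4 1.6 0.  1.2 1.8]
cam [628.9 236.  349.3]
L [615.2 247.  185. ] tool [-11.6 -72.7  -2.6]
Rt [618.5 221.9 185. ] tool [ 13.7 -72.8  -2.6]
far [628.9 236.1 185. ] tool [  1.1 -84.9  -2.6]
holeL [616.1 241.6 185. ] tool [ -6.1 -72.9  -2.6]
holeR [618.  227.2 185. ] tool [  8.5 -72.9  -2.6]
holeTop [623.9 235.4 185. ] tool [  1.1 -79.9  -2.6]
holebot [611.  233.7 185. ] tool [  1.1 -66.8  -2.5]
holebot [609.  233.4 185. ] tool [  1.1 -64.9  -2.5]
railendTop [595.  231.6 215. ] tool [  1.1 -50.6 -32.5]
railend bot [593.6 231.4 189. ] tool [  1.1 -49.3  -6.5]
```

```bash
python3 -c "
from h import *
go(381,-248,188,-1.639)"
```

```text
delta [0.4485, 0.2242, -0.0048] dr [0.15, -0.01, 11.43] t 4.35
```

```bash
python3 -m pendant '[{"delta_pos":[0.01,0.005,-0.005],"dr":[0,0,0]},{"delta_pos":[0.03,0.015,-0.005],"dr":[0,0,1]},{"delta_pos":[0.06,0.03,-0.005],"dr":[0,0,2]},{"delta_pos":[0.09,0.045,-0.005],"dr":[0,0,3]},{"delta_pos":[0.12,0.06,-0.005],"dr":[0,0,4]},{"delta_pos":[0.15,0.075,-0.005],"dr":[0,0,5]},{"delta_pos":[0.18,0.09,-0.005],"dr":[0,0,6]},{"delta_pos":[0.21,0.105,-0.005],"dr":[0,0,7]},{"delta_pos":[0.235,0.117,-0.005],"dr":[0,0,8]},{"delta_pos":[0.25,0.125,-0.005],"dr":[0,0,8]}]'; python3 -c "
from h import *
st();go(381,-248,188,-1.639)"
```

```text
t: 5.18
tool_pos: [451.8, -40.8, 188.3]
tcp_rot: [[-0.011, -1.0, -0.003], [-1.0, 0.011, -0.001], [0.001, 0.003, -1.0]]
wrist_force: [0.1, 0.9, -2.3]
grip_width: 11.9
t 5.18 pos [451.8 -40.8 188.3] yaw -1.5815 tilt 0.0029 F [ 0.1  0.9 -2.3] T [ 0.01 -0.03  0.01] w 11.9 q [-0.11  0.14  1.85 -0.    1.15  1.47]
delta [0.2079, 0.0685, 0.0008] dr [0.15, -0.07, 3.29] t 5.1833
```

```bash
python3 -m pendant '[{"delta_pos":[0.02,0.006,0],"dr":[0,0,0.5]},{"delta_pos":[0.05,0.016,0],"dr":[0,0,1]},{"delta_pos":[0.08,0.026,0],"dr":[0,0,2]},{"delta_pos":[0.11,0.036,0],"dr":[0,0,3]},{"delta_pos":[0.14,0.046,0],"dr":[0,0,3.2]},{"delta_pos":[0.17,0.056,0],"dr":[0,0,3.2]},{"delta_pos":[0.19,0.063,0],"dr":[0,0,3.2]},{"delta_pos":[0.203,0.067,0],"dr":[0.1,0,3.2]},{"delta_pos":[0.205,0.068,0],"dr":[0.1,0,3.2]},{"delta_pos":[0.205,0.068,0],"dr":[0.1,0,3.2]}]';python3 -m pendant '[{"delta_pos":[0,0,0],"dr":[0,0,0]},{"delta_pos":[0,0,0],"dr":[0,0,0]}]'; python3 -c "
from h import *
st()
import json
M=viewer.camera_model('wrist');o=status.get_obs()
np.savez('w4.npz',K=M['mtx'],T=M['camera_from_world'],R=o['tcp_rot'],p=o['tool_pos'])
im=viewer.read_camera('wrist');cv2.imwrite('pics/w4.png',im)
im=viewer.read_camera('top');cv2.imwrite('pics/t4.png',im)
go(381,-248,188,-1.639)"
```

```text
t: 6.02
tool_pos: [383.1, -242.9, 188.3]
tcp_rot: [[-0.066, -0.998, -0.0], [-0.998, 0.066, 0.0], [-0.0, 0.0, -1.0]]
wrist_force: [-0.2, 0.0, -1.8]
grip_width: 11.9
t: 6.18
tool_pos: [384.0, -241.6, 188.3]
tcp_rot: [[-0.063, -0.998, -0.0], [-0.998, 0.063, 0.0], [-0.0, 0.0, -1.0]]
wrist_force: [0.1, -0.1, -2.1]
grip_width: 11.9
t 6.18 pos [ 384.  -241.6  188.3] yaw -1.6341 tilt 0.0005 F [ 0.1 -0.1 -2.1] T [-0.    0.    0.03] w 11.9 q [-0.59  0.14  1.85  0.    1.15  1.05]
delta [0.0065, 0.0028, 0.0004] dr [-0.0, 0.01, 0.31] t 6.2833
```

View pics/w4.png

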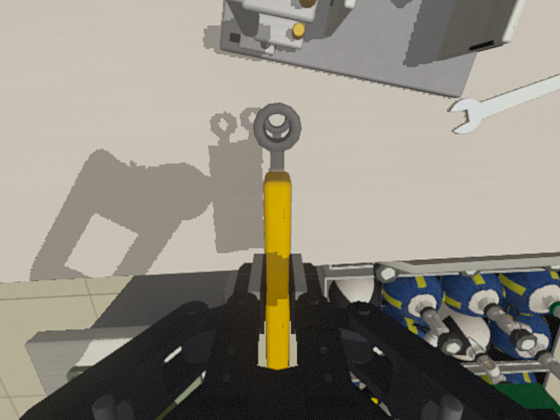

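```bash
python3 -c "
from h import *
go(420,-257.6,188,-1.639)"
```

```text
delta [0.0137, -0.0367, 0.0004] dr [-0.0, 0.01, 0.31] t 6.2833
```

```bash
python3 -m pendant '[{"delta_pos":[0.005,-0.012,0],"dr":[0,0,0.3]},{"delta_pos":[0.01,-0.025,0],"dr":[0,0,0.3]},{"delta_pos":[0.0135,-0.036,0],"dr":[0,0,0.3]},{"delta_pos":[0.0135,-0.0365,0],"dr":[0,0,0.3]},{"delta_pos":[0.0135,-0.0365,0],"dr":[0,0,0.3]},{"delta_pos":[0.0135,-0.0365,0],"dr":[0,0,0.3]},{"delta_pos":[0.0135,-0.0365,0],"dr":[0,0,0.3]}]'; python3 -c "
from h import *
st()
M=viewer.camera_model('wrist');o=status.get_obs()
np.savez('w5.npz',K=M['mtx'],T=M['camera_from_world'],R=o['tcp_rot'],p=o['tool_pos'])
im=viewer.read_camera('wrist');cv2.imwrite('pics/w5.png',im)
cv2.imwrite('pics/w5k.png',cv2.resize(im[0:160,220:340],None,fx=5,fy=5,interpolation=cv2.INTER_CUBIC)[0:800])
im=viewer.read_camera('scene');cv2.imwrite('pics/s5.png',cv2.resize(im[120:230,260:400],None,fx=5,fy=5,interpolation=cv2.INTER_CUBIC))"
```

```text
t: 6.87
tool_pos: [418.9, -257.8, 188.2]
tcp_rot: [[-0.069, -0.998, -0.001], [-0.998, 0.069, 0.001], [-0.0, 0.001, -1.0]]
wrist_force: [-0.2, -0.3, -2.1]
grip_width: 12.0
t 6.87 pos [ 418.9 -257.8  188.2] yaw -1.6400 tilt 0.0009 F [-0.2 -0.3 -2.1] T [-0.   -0.01  0.04] w 12.0 q [-0.57  0.2   1.77 -0.    1.17  1.06]
```

View pics/w5k.png

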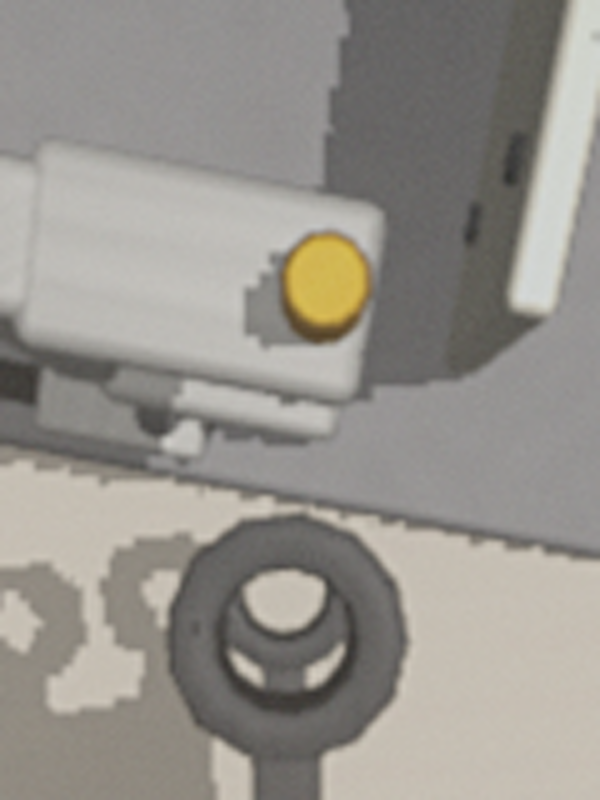

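View pics/s5.png

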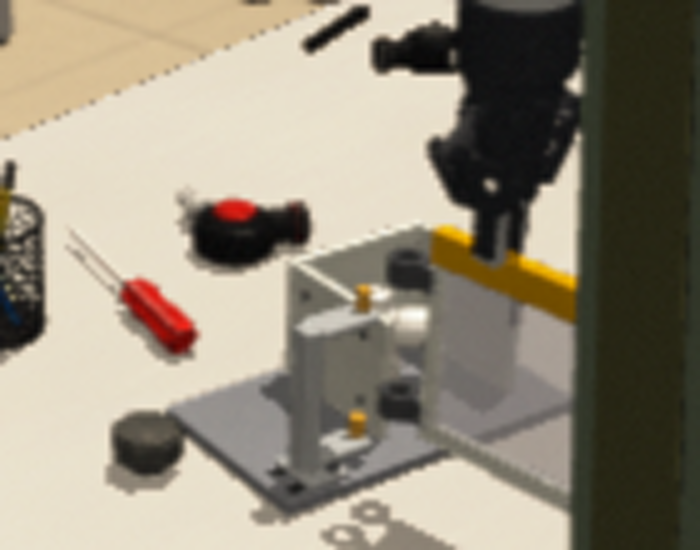

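```bash
python3 -c "
from h import *
np.set_printoptions(precision=1,suppress=True)
d=np.load('w5.npz');M={'mtx':d['K'],'camera_from_world':d['T']};R=d['R'];p=d['p']
u=lambda x,y:(220-.5+(x+.5)/5,-.5+(y+.5)/5)
im=cv2.imread('pics/w5.png');h=cv2.cvtColor(im,cv2.COLOR_BGR2HSV);m=cv2.inRange(h,(15,120,120),(35,255,255));m[100:]=0;m[:,320:]=0
c=max(cv2.findContours(m,0,1)[0],key=cv2.contourArea);print(cv2.minEnclosingCircle(c),cv2.boundingRect(c))
(cx,cy),r=cv2.minEnclosingCircle(c)
zk=p[2]-128+130
for nm,q,z in (('pin',u(327,282),148),('pin msk',(cx,cy),148),('kn hole',u(285.5,637),zk),('kn L',u(168,637),zk),('kn R',u(407,637),zk),('kn far',u(288,515),zk)):
  X=onz('wrist',q,z,M);print(nm,X,'tool',R.T@(X-p))
"
```

```text
((284.5, 55.83333206176758), 9.180392265319824) (277, 47, 17, 19)
pin [ 530.9 -271.6  148. ] tool [   6.1 -112.8   40.1]
pin msk [ 531.  -271.3  148. ] tool [   5.8 -112.8   40.1]
kn hole [ 491.4 -263.7  190.2] tool [  1.  -72.7  -2.1]
kn L [ 492.3 -251.2  190.2] tool [-11.6 -72.7  -2.1]
kn R [ 490.5 -276.8  190.2] tool [ 14.  -72.7  -2.1]
kn far [ 503.7 -264.9  190.2] tool [  1.2 -85.1  -2.1]
```

```bash
python3 -m pendant '[{"delta_pos":[0.001,-0.01,0],"dr":[0,0,0]},{"delta_pos":[0.0025,-0.02,0],"dr":[0,0,0]},{"delta_pos":[0.0035,-0.03,0],"dr":[0,0,0]},{"delta_pos":[0.0045,-0.037,0],"dr":[0,0,0]},{"delta_pos":[0.005,-0.0395,0],"dr":[0,0,0]},{"delta_pos":[0.005,-0.04,0],"dr":[0,0,0]},{"delta_pos":[0.005,-0.04,0],"dr":[0,0,0]},{"delta_pos":[0.005,-0.04,0],"dr":[0,0,0]}]'; python3 -c "
from h import *
st()
M=viewer.camera_model('wrist');o=status.get_obs()
np.savez('w6.npz',K=M['mtx'],T=M['camera_from_world'],R=o['tcp_rot'],p=o['tool_pos'])
im=viewer.read_camera('wrist');cv2.imwrite('pics/w6.png',im)
cv2.imwrite('pics/w6k.png',cv2.resize(im[90:190,220:340],None,fx=6,fy=6,interpolation=cv2.INTER_CUBIC)[0:800])
im=viewer.read_camera('scene');cv2.imwrite('pics/s6.png',cv2.resize(im[120:230,260:400],None,fx=5,fy=5,interpolation=cv2.INTER_CUBIC))"
```

```text
t: 7.63
tool_pos: [458.8, -265.9, 188.2]
tcp_rot: [[-0.069, -0.998, -0.001], [-0.998, 0.069, 0.0], [-0.0, 0.001, -1.0]]
wrist_force: [-0.4, 0.5, -0.8]
grip_width: 11.5
t 7.63 pos [ 458.8 -265.9  188.2] yaw -1.6403 tilt 0.0007 F [-0.4  0.5 -0.8] T [-0.02  0.04  0.03] w 11.5 q [-0.55  0.26  1.69 -0.    1.19  1.09]
```

View pics/w6k.png

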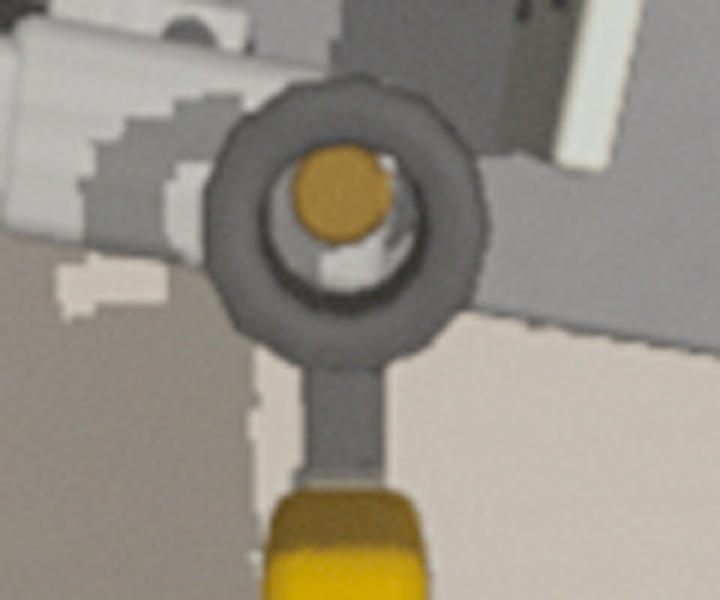

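View pics/s6.png

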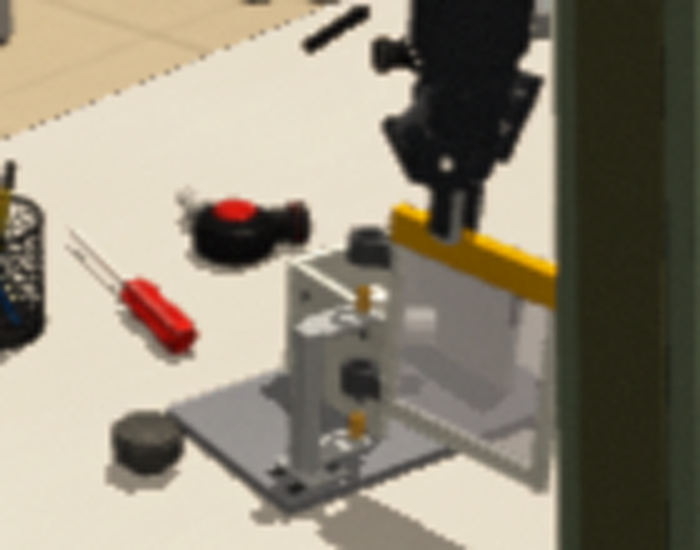

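```bash
python3 -c "
from h import *
np.set_printoptions(precision=1,suppress=True)
d=np.load('w6.npz');M={'mtx':d['K'],'camera_from_world':d['T']};R=d['R'];p=d['p']
u=lambda x,y:(220-.5+(x+.5)/6,90-.5+(y+.5)/6)
zk=p[2]-128+130
for nm,q,z in (('pin',u(343,194),148),('kn hole',u(344,224),zk),('kn L',u(204,224),zk),('kn R',u(489,224),zk),('kn far',u(345,74),zk)):
  X=onz('wrist',q,z,M);print(nm,X,'tool',R.T@(X-p))
s=lambda x,y:(260-.5+(x+.5)/5,120-.5+(y+.5)/5)
print('scene pins',onz('scene',s(363,288),148),onz('scene',s(358,415),46),'kn top ctr',onz('scene',s(370,237),190),'low top',onz('scene',s(361,367),88))
"
```

```text
pin [ 531.5 -271.9  148. ] tool [  0.9 -72.9  40.1]
kn hole [ 531.3 -272.   190.2] tool [  1.  -72.8  -2. ]
kn L [ 532.2 -259.5  190.2] tool [-11.5 -72.7  -2. ]
kn R [ 530.4 -284.9  190.2] tool [ 14.  -72.8  -2. ]
kn far [ 543.9 -273.   190.2] tool [  1.1 -85.4  -2.1]
scene pins [ 531.2 -270.8  148. ] [ 530.3 -271.9   46. ] kn top ctr [ 525.3 -267.6  190. ] low top [ 527.4 -268.4   88. ]
```

```bash
python3 -m pendant '[{"delta_pos":[0,0,0.005],"dr":[0,0,0]},{"delta_pos":[0,0,0.01],"dr":[0,0,0]},{"delta_pos":[0,0,0.015],"dr":[0,0,0]},{"delta_pos":[0,0,0.018],"dr":[0,0,0]},{"delta_pos":[0,0,0.02],"dr":[0,0,0]},{"delta_pos":[0,0,0.021],"dr":[0,0,0]},{"delta_pos":[0,0,0.022],"dr":[0,0,0]},{"delta_pos":[0,0,0.023],"dr":[0,0,0]},{"delta_pos":[0,0,0.023],"dr":[0,0,0]}]'; python3 -c "
from h import *
st()"
```

```text
t: 8.48
tool_pos: [459.2, -266.1, 165.3]
tcp_rot: [[-0.069, -0.998, 0.0], [-0.998, 0.069, -0.0], [0.0, -0.0, -1.0]]
wrist_force: [-0.9, -0.5, -1.4]
grip_width: 11.5
t 8.48 pos [ 459.2 -266.1  165.3] yaw -1.6402 tilt 0.0001 F [-0.9 -0.5 -1.4] T [-0.    0.   -0.02] w 11.5 q [-0.55  0.28  1.73  0.    1.13  1.09]
```

```bash
python3 -m pendant '[{"delta_pos":[0,0,0.001],"dr":[0,0,0]},{"delta_pos":[0,0,0.002],"dr":[0,0,0]},{"delta_pos":[0,0,0.003],"dr":[0,0,0]},{"delta_pos":[0,0,0.004],"dr":[0,0,0]},{"delta_pos":[0,0,0.004],"dr":[0,0,0]}]'; python3 -c "
from h import *
st()
M=viewer.camera_model('wrist')
im=viewer.read_camera('wrist');
cv2.imwrite('pics/w7k.png',cv2.resize(im[90:190,220:340],None,fx=6,fy=6,interpolation=cv2.INTER_CUBIC)[0:800])
im=viewer.read_camera('scene');cv2.imwrite('pics/s7.png',cv2.resize(im[120:230,260:400],None,fx=5,fy=5,interpolation=cv2.INTER_CUBIC))"
```

```text
t: 8.9
tool_pos: [459.0, -266.0, 161.1]
tcp_rot: [[-0.069, -0.998, -0.0], [-0.998, 0.069, 0.0], [-0.0, 0.0, -1.0]]
wrist_force: [-0.7, -0.9, -1.0]
grip_width: 11.9
t 8.90 pos [ 459.  -266.   161.1] yaw -1.6403 tilt 0.0004 F [-0.7 -0.9 -1. ] T [-0.01 -0.02 -0.02] w 11.9 q [-0.55  0.28  1.74  0.    1.12  1.09]
```

View pics/w7k.png

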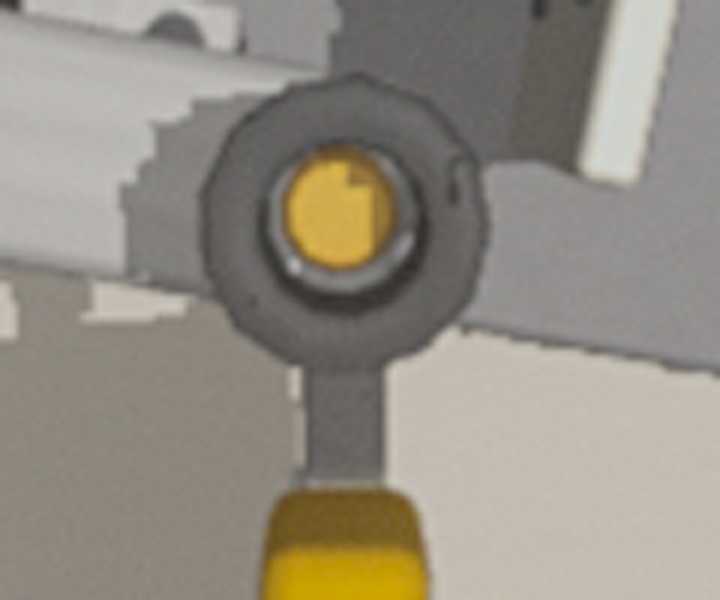

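View pics/s7.png

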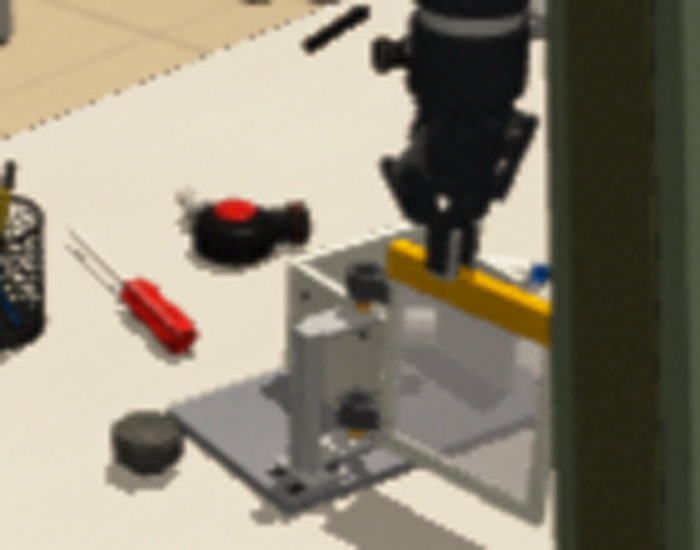

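```bash
python3 -m pendant '[{"delta_pos":[0,0,0.001],"dr":[0,0,0]},{"delta_pos":[0,0,0.002],"dr":[0,0,0]},{"delta_pos":[0,0,0.003],"dr":[0,0,0]},{"delta_pos":[0,0,0.004],"dr":[0,0,0]},{"delta_pos":[0,0,0.005],"dr":[0,0,0]},{"delta_pos":[0,0,0.006],"dr":[0,0,0]},{"delta_pos":[0,0,0.007],"dr":[0,0,0]},{"delta_pos":[0,0,0.008],"dr":[0,0,0]},{"delta_pos":[0,0,0.008],"dr":[0,0,0]}]'; python3 -c "
from h import *
st()"
```

```text
t: 9.75
tool_pos: [459.0, -266.0, 153.1]
tcp_rot: [[-0.069, -0.998, -0.0], [-0.998, 0.069, 0.0], [-0.0, 0.0, -1.0]]
wrist_force: [0.2, -0.6, -1.7]
grip_width: 11.9
t 9.75 pos [ 459.  -266.   153.1] yaw -1.6402 tilt 0.0004 F [ 0.2 -0.6 -1.7] T [0.02 0.01 0.03] w 11.9 q [-0.55  0.29  1.75  0.    1.1   1.09]
```

```bash
for i in 1; do python3 -m pendant '[{"delta_pos":[0,0,0.0005],"dr":[0,0,0]},{"delta_pos":[0,0,0.001],"dr":[0,0,0]},{"delta_pos":[0,0,0.0015],"dr":[0,0,0]},{"delta_pos":[0,0,0.002],"dr":[0,0,0]},{"delta_pos":[0,0,0.002],"dr":[0,0,0]}]'; done; python3 -c "
from h import *
st()"
```

```text
t: 10.17
tool_pos: [459.1, -266.0, 151.3]
tcp_rot: [[-0.069, -0.998, 0.0], [-0.998, 0.069, 0.0], [-0.0, 0.0, -1.0]]
wrist_force: [-0.3, 0.8, -1.4]
grip_width: 12.0
t 10.17 pos [ 459.1 -266.   151.3] yaw -1.6402 tilt 0.0001 F [-0.3  0.8 -1.4] T [-0.03  0.03  0.01] w 12.0 q [-0.55  0.29  1.75  0.    1.1   1.09]
```

```bash
python3 -m pendant '[{"delta_pos":[0,0,0.0005],"dr":[0,0,0]},{"delta_pos":[0,0,0.001],"dr":[0,0,0]},{"delta_pos":[0,0,0.001],"dr":[0,0,0]}]'; python3 -c "
from h import *
st()"
python3 -m pendant '[{"delta_pos":[0,0,0.0005],"dr":[0,0,0]},{"delta_pos":[0,0,0.001],"dr":[0,0,0]},{"delta_pos":[0,0,0.001],"dr":[0,0,0]}]'; python3 -c "
from h import *
st()"
```

```text
t: 10.42
tool_pos: [459.1, -266.0, 150.2]
tcp_rot: [[-0.069, -0.998, -0.0], [-0.998, 0.069, 0.0], [-0.0, 0.0, -1.0]]
wrist_force: [0.1, 0.4, -1.4]
grip_width: 11.4
t 10.42 pos [ 459.1 -266.   150.2] yaw -1.6402 tilt 0.0001 F [ 0.1  0.4 -1.4] T [ 0.04 -0.02 -0.01] w 11.4 q [-0.55  0.29  1.75  0.    1.1   1.09]
t: 10.67
tool_pos: [459.1, -266.1, 149.6]
tcp_rot: [[-0.069, -0.998, 0.0], [-0.998, 0.069, -0.0], [0.0, -0.0, -1.0]]
wrist_force: [-1.5, 0.5, 0.6]
grip_width: 11.5
t 10.67 pos [ 459.1 -266.1  149.6] yaw -1.6402 tilt 0.0003 F [-1.5  0.5  0.6] T [0.03 0.12 0.02] w 11.5 q [-0.55  0.29  1.75 -0.    1.1   1.09]
```

```bash
python3 -m pendant '[{"delta_pos":[0,0,0.0005],"dr":[0,0,0]},{"delta_pos":[0,0,0.0005],"dr":[0,0,0]},{"delta_pos":[0,0,0.0005],"dr":[0,0,0]}]'; python3 -c "
from h import *
st()
viewer.read_camera('wrist')
M=viewer.camera_model('wrist')
im=viewer.read_camera('wrist');cv2.imwrite('pics/w8.png',im)
im=viewer.read_camera('scene');cv2.imwrite('pics/s8.png',cv2.resize(im[120:230,260:400],None,fx=5,fy=5,interpolation=cv2.INTER_CUBIC))"
```

```text
t: 10.92
tool_pos: [459.1, -266.2, 149.3]
tcp_rot: [[-0.069, -0.998, 0.0], [-0.998, 0.069, -0.0], [0.0, -0.0, -1.0]]
wrist_force: [-3.0, -0.0, 3.9]
grip_width: 11.5
t 10.92 pos [ 459.1 -266.2  149.3] yaw -1.6403 tilt 0.0005 F [-3.  -0.   3.9] T [0.07 0.36 0.02] w 11.5 q [-0.55  0.29  1.75 -0.    1.09  1.09]
```

View pics/s8.png

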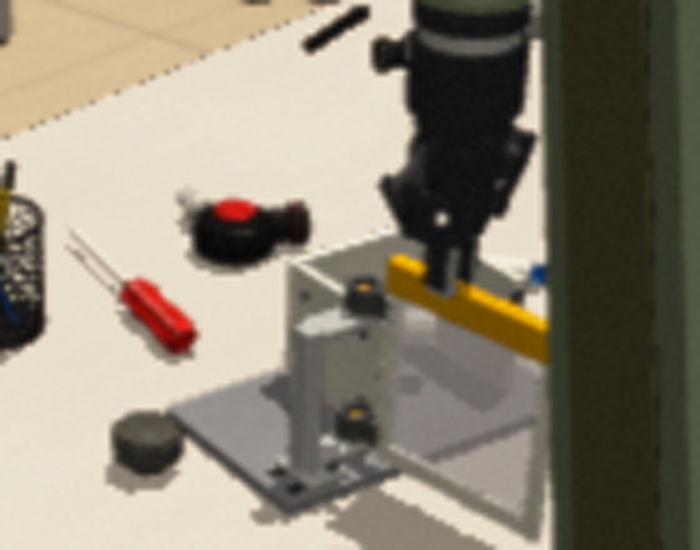

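View pics/w8.png

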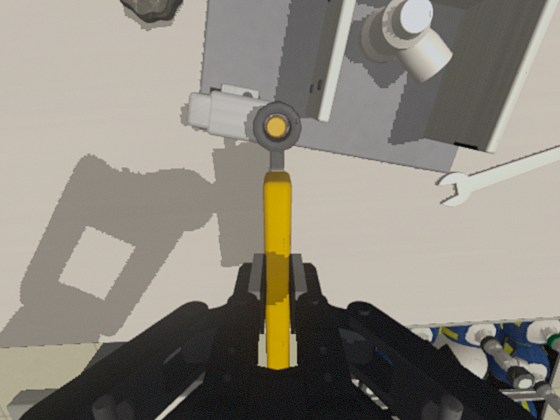

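```bash
python3 -m pendant '[{"delta_pos":[0,0,0],"dr":[0,0,0]},{"delta_pos":[0,0,0],"dr":[0,0,0]},{"delta_pos":[0,0,0],"dr":[0,0,0]},{"delta_pos":[0,0,0],"dr":[0,0,0]},{"delta_pos":[0,0,0],"dr":[0,0,0]},{"delta_pos":[0,0,0],"dr":[0,0,0]}]' 0.7; python3 -c "
from h import *
st()
im=viewer.read_camera('wrist');cv2.imwrite('pics/w9.png',im)
im=viewer.read_camera('scene');cv2.imwrite('pics/s9.png',cv2.resize(im[120:230,260:400],None,fx=5,fy=5,interpolation=cv2.INTER_CUBIC))"
```

```text
t: 11.57
tool_pos: [459.2, -266.0, 148.7]
tcp_rot: [[-0.069, -0.998, 0.0], [-0.998, 0.069, 0.0], [-0.0, -0.0, -1.0]]
wrist_force: [-0.3, -0.3, -0.4]
grip_width: 25.9
t 11.57 pos [ 459.2 -266.   148.7] yaw -1.6403 tilt 0.0001 F [-0.3 -0.3 -0.4] T [-0.02  0.02  0.01] w 25.9 q [-0.55  0.29  1.75  0.    1.09  1.09]
```

View pics/s9.png

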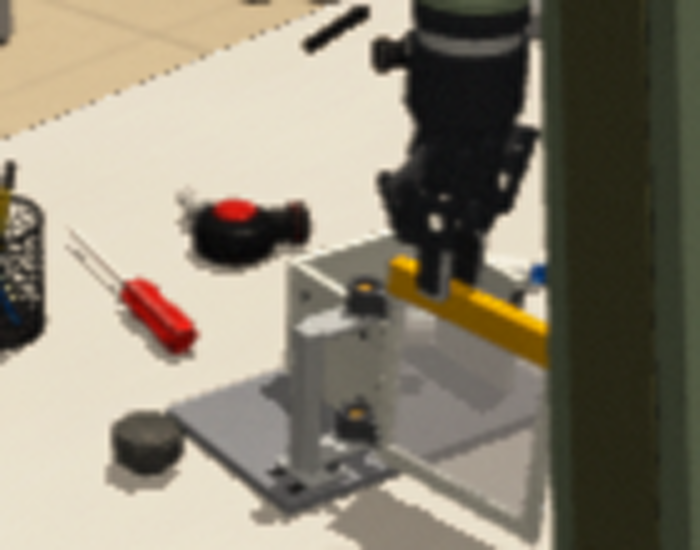

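View pics/w9.png

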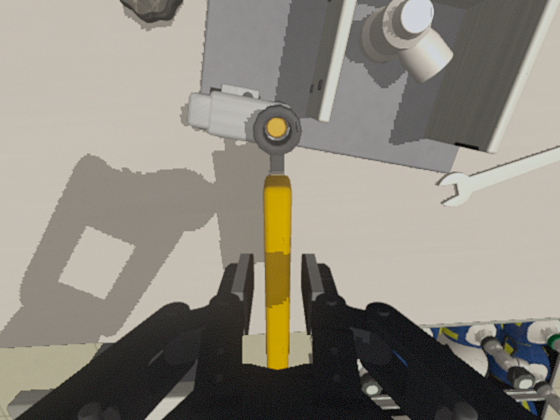

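```bash
python3 -m pendant '[{"delta_pos":[0.0038,-0.0001,0],"dr":[0,0,-3]},{"delta_pos":[0.0076,-0.0004,0],"dr":[0,0,-6]},{"delta_pos":[0.0114,-0.0009,0],"dr":[0,0,-9]},{"delta_pos":[0.0151,-0.0016,0],"dr":[0,0,-12]},{"delta_pos":[0.0188,-0.0025,0],"dr":[0,0,-15]},{"delta_pos":[0.0225,-0.0036,0],"dr":[0,0,-18]},{"delta_pos":[0.0261,-0.0048,0],"dr":[0,0,-21]},{"delta_pos":[0.0296,-0.0063,0],"dr":[0,0,-24]},{"delta_pos":[0.033,-0.0079,0],"dr":[0,0,-27]},{"delta_pos":[0.0364,-0.0097,0],"dr":[0,0,-30]}]'; python3 -c "
from h import *
st()
im=viewer.read_camera('wrist');cv2.imwrite('pics/w10.png',im)"
```

```text
t: 12.5
tool_pos: [466.3, -303.2, 148.8]
tcp_rot: [[0.441, -0.898, 0.0], [-0.898, -0.441, 0.0], [-0.0, -0.0, -1.0]]
wrist_force: [0.3, -0.6, -0.1]
grip_width: 25.8
t 12.50 pos [ 466.3 -303.2  148.8] yaw -1.1141 tilt 0.0002 F [ 0.3 -0.6 -0.1] T [ 0.06 -0.03  0.03] w 25.8 q [-0.6   0.33  1.7   0.    1.11  0.52]
```

View pics/w10.png

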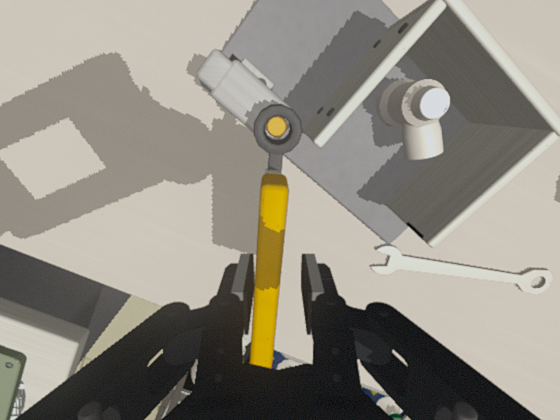

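```bash
python3 -m pendant '[{"delta_pos":[0.0038,-0.0001,0],"dr":[0,0,-3]},{"delta_pos":[0.0076,-0.0004,0],"dr":[0,0,-6]},{"delta_pos":[0.0114,-0.0009,0],"dr":[0,0,-9]},{"delta_pos":[0.0151,-0.0016,0],"dr":[0,0,-12]},{"delta_pos":[0.0188,-0.0025,0],"dr":[0,0,-15]},{"delta_pos":[0.0225,-0.0036,0],"dr":[0,0,-18]},{"delta_pos":[0.0261,-0.0048,0],"dr":[0,0,-21]},{"delta_pos":[0.0296,-0.0063,0],"dr":[0,0,-24]},{"delta_pos":[0.033,-0.0079,0],"dr":[0,0,-27]},{"delta_pos":[0.0364,-0.0097,0],"dr":[0,0,-30]}]'; python3 -c "
from h import *
st()
im=viewer.read_camera('wrist');cv2.imwrite('pics/w11.png',im)"
```

```text
t: 13.38
tool_pos: [491.0, -331.4, 148.7]
tcp_rot: [[0.83, -0.558, -0.0], [-0.558, -0.83, 0.0], [-0.0, -0.0, -1.0]]
wrist_force: [-0.0, 0.9, 0.4]
grip_width: 25.7
t 13.38 pos [ 491.  -331.4  148.7] yaw -0.5917 tilt 0.0004 F [-0.   0.9  0.4] T [ 0.01 -0.    0.08] w 25.7 q [-0.61  0.39  1.61  0.    1.14 -0.02]
```

View pics/w11.png

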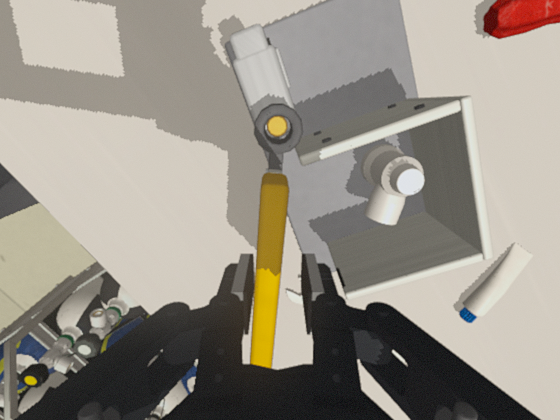

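```bash
python3 -m pendant '[{"delta_pos":[0.0025,0,0],"dr":[0,0,-2]},{"delta_pos":[0.0051,-0.0002,0],"dr":[0,0,-4]},{"delta_pos":[0.0076,-0.0004,0],"dr":[0,0,-6]},{"delta_pos":[0.0101,-0.0007,0],"dr":[0,0,-8]},{"delta_pos":[0.0126,-0.0011,0],"dr":[0,0,-10]},{"delta_pos":[0.0151,-0.0016,0],"dr":[0,0,-12]},{"delta_pos":[0.0176,-0.0022,0],"dr":[0,0,-14]},{"delta_pos":[0.02,-0.0028,0],"dr":[0,0,-16]},{"delta_pos":[0.0225,-0.0036,0],"dr":[0,0,-18]},{"delta_pos":[0.0249,-0.0044,0],"dr":[0,0,-20]}]'; python3 -c "
from h import *
st()
im=viewer.read_camera('wrist');cv2.imwrite('pics/w12.png',im)"
```

```text
t: 14.27
tool_pos: [514.0, -341.6, 148.7]
tcp_rot: [[0.97, -0.242, -0.0], [-0.242, -0.97, 0.0], [-0.0, -0.0, -1.0]]
wrist_force: [-0.4, -0.3, 0.5]
grip_width: 25.3
t 14.27 pos [ 514.  -341.6  148.7] yaw -0.2444 tilt 0.0003 F [-0.4 -0.3  0.5] T [ 0.01 -0.02  0.02] w 25.3 q [-0.61  0.42  1.55  0.    1.17 -0.36]
```

View pics/w12.png

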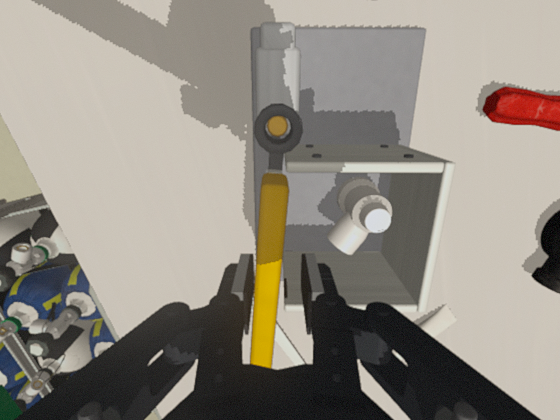

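```bash
python3 -m pendant '[{"delta_pos":[0.001,0,0],"dr":[0,0,-0.5]},{"delta_pos":[0.002,0,0],"dr":[0,0,-1]},{"delta_pos":[0.003,0,0],"dr":[0,0,-1]},{"delta_pos":[0.004,0,0],"dr":[0,0,-1]},{"delta_pos":[0.004,0,0],"dr":[0,0,-1]}]'; python3 -c "
from h import *
st()"
python3 -m pendant '[{"delta_pos":[0.0005,0,0],"dr":[0,0,0]},{"delta_pos":[0.001,0,0],"dr":[0,0,0]},{"delta_pos":[0.0015,0,0],"dr":[0,0,0]},{"delta_pos":[0.0015,0,0],"dr":[0,0,0]}]'; python3 -c "
from h import *
st()
im=viewer.read_camera('wrist');cv2.imwrite('pics/w13.png',im)"
```

```text
t: 14.73
tool_pos: [518.1, -342.8, 148.8]
tcp_rot: [[0.974, -0.225, 0.0], [-0.225, -0.974, -0.0], [0.0, -0.0, -1.0]]
wrist_force: [-0.4, 0.1, 0.1]
grip_width: 25.6
t 14.73 pos [ 518.1 -342.8  148.8] yaw -0.2270 tilt 0.0002 F [-0.4  0.1  0.1] T [0.02 0.03 0.  ] w 25.6 q [-0.6   0.43  1.54  0.    1.17 -0.38]
t: 15.07
tool_pos: [519.5, -343.1, 148.8]
tcp_rot: [[0.974, -0.225, 0.0], [-0.225, -0.974, -0.0], [0.0, -0.0, -1.0]]
wrist_force: [0.5, 0.1, -0.4]
grip_width: 25.5
t 15.07 pos [ 519.5 -343.1  148.8] yaw -0.2266 tilt 0.0002 F [ 0.5  0.1 -0.4] T [ 0.02  0.04 -0.03] w 25.5 q [-0.6   0.43  1.54  0.    1.17 -0.38]
```

View pics/w13.png

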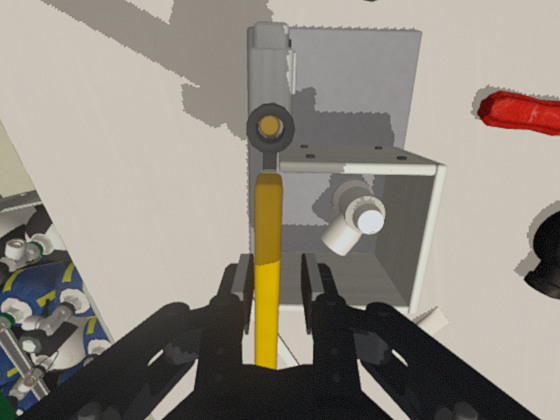

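```bash
python3 -m pendant '[{"delta_pos":[0.0005,0,0],"dr":[0,0,0]},{"delta_pos":[0.001,0,0],"dr":[0,0,0]},{"delta_pos":[0.0015,0,0],"dr":[0,0,0]},{"delta_pos":[0.0015,0,0],"dr":[0,0,0]}]'; python3 -c "
from h import *
st()"
python3 -m pendant '[{"delta_pos":[0.0005,0,0],"dr":[0,0,0]},{"delta_pos":[0.001,0,0],"dr":[0,0,0]},{"delta_pos":[0.0015,0,0],"dr":[0,0,0]},{"delta_pos":[0.0015,0,0],"dr":[0,0,0]}]'; python3 -c "
from h import *
st()
im=viewer.read_camera('wrist');cv2.imwrite('pics/w14.png',im)"
```

```text
t: 15.45
tool_pos: [521.0, -343.4, 148.9]
tcp_rot: [[0.974, -0.225, 0.0], [-0.225, -0.974, -0.0], [0.0, 0.0, -1.0]]
wrist_force: [-0.7, -0.3, 0.3]
grip_width: 25.3
t 15.45 pos [ 521.  -343.4  148.9] yaw -0.2265 tilt 0.0003 F [-0.7 -0.3  0.3] T [-0.04  0.03  0.  ] w 25.3 q [-0.6   0.43  1.53  0.    1.17 -0.37]
t: 15.78
tool_pos: [521.4, -343.5, 148.8]
tcp_rot: [[0.974, -0.225, -0.002], [-0.225, -0.974, 0.001], [-0.002, -0.0, -1.0]]
wrist_force: [-4.1, 0.5, 1.7]
grip_width: 25.5
t 15.78 pos [ 521.4 -343.5  148.8] yaw -0.2265 tilt 0.0021 F [-4.1  0.5  1.7] T [ 0.14  0.7  -0.04] w 25.5 q [-0.6   0.44  1.53 -0.    1.18 -0.37]
```

View pics/w14.png

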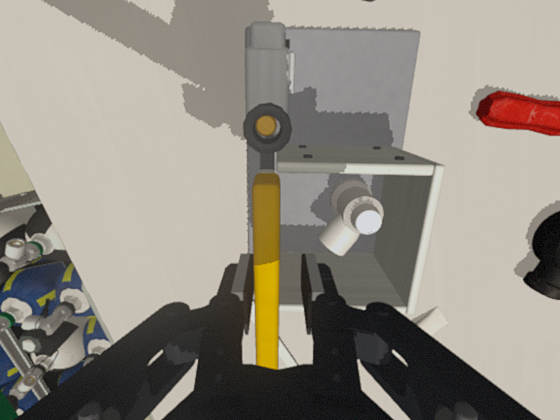

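```bash
python3 -m pendant '[{"delta_pos":[-0.002,0,0],"dr":[0,0,0]},{"delta_pos":[-0.004,0,0],"dr":[0,0,0]},{"delta_pos":[-0.006,0,0],"dr":[0,0,0]},{"delta_pos":[-0.006,0,0],"dr":[0,0,0]}]'; python3 -m pendant '[{"delta_pos":[0,0,0],"dr":[0,0,0]},{"delta_pos":[0,0,0],"dr":[0,0,0]},{"delta_pos":[0,0,0],"dr":[0,0,0]},{"delta_pos":[0,0,-0.01],"dr":[0,0,0]},{"delta_pos":[0,0,-0.03],"dr":[0,0,0]},{"delta_pos":[0,0,-0.06],"dr":[0,0,0]},{"delta_pos":[0,0,-0.09],"dr":[0,0,0]},{"delta_pos":[0,0,-0.12],"dr":[0,0,0]},{"delta_pos":[0,0,-0.12],"dr":[0,0,0]},{"delta_pos":[0,0,-0.12],"dr":[0,0,0]}]' 0.45; python3 -c "
from h import *
st()
im=viewer.read_camera('wrist');cv2.imwrite('pics/w15.png',im)
M=viewer.camera_model('wrist');np.savez('w15.npz',K=M['mtx'],T=M['camera_from_world'])
im=viewer.read_camera('scene');cv2.imwrite('pics/s15.png',cv2.resize(im[120:230,260:400],None,fx=5,fy=5,interpolation=cv2.INTER_CUBIC))
im=viewer.read_camera('top');cv2.imwrite('pics/t15.png',im)"
```

```text
t: 16.17
tool_pos: [516.6, -342.4, 148.9]
tcp_rot: [[0.974, -0.225, 0.001], [-0.225, -0.974, -0.0], [0.001, 0.0, -1.0]]
wrist_force: [0.9, -0.6, -0.3]
grip_width: 25.8
t: 17.0
tool_pos: [517.4, -343.0, 271.8]
tcp_rot: [[0.974, -0.225, 0.005], [-0.225, -0.974, -0.003], [0.005, 0.002, -1.0]]
wrist_force: [0.4, -0.5, -0.4]
grip_width: 47.0
t 17.00 pos [ 517.4 -343.   271.8] yaw -0.2265 tilt 0.0057 F [ 0.4 -0.5 -0.4] T [-0.02 -0.05  0.01] w 47.0 q [-0.6   0.36  1.34  0.    1.44 -0.38]
```

View pics/w15.png

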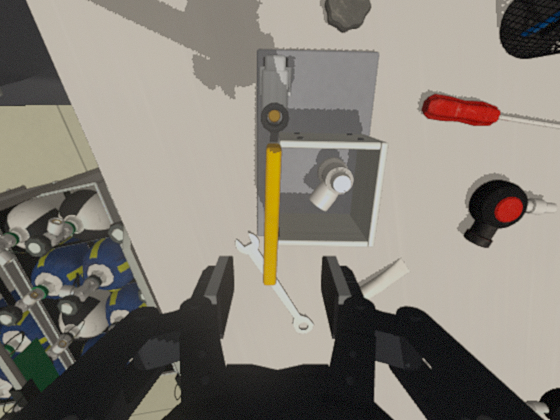

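View pics/s15.png

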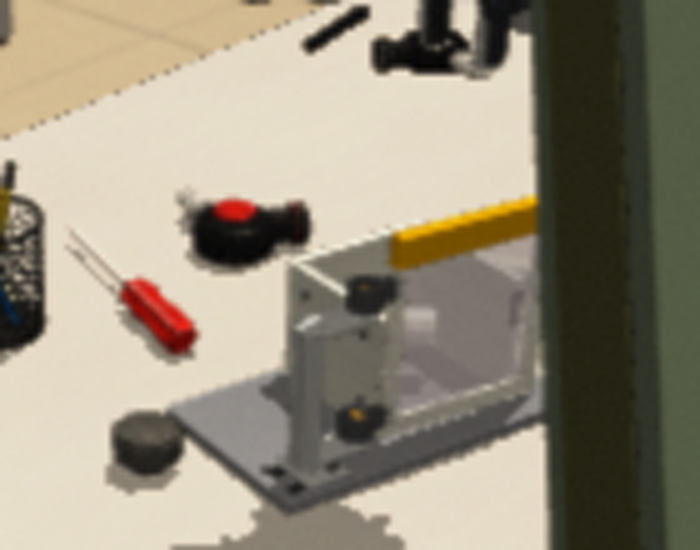

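Door down on both seats and shut; I check the edge in box coordinates and whether other things moved.

Run:
```python
from h import *
np.set_printoptions(precision=1,suppress=True)
d=np.load('w15.npz');M={'mtx':d['K'],'camera_from_world':d['T']}
im=cv2.imread('pics/w15.png');h=cv2.cvtColor(im,cv2.COLOR_BGR2HSV);m=cv2.inRange(h,(15,130,60),(35,255,255));m[:135]=0;m[:,300:]=0;m[300:]=0;m[:,:255]=0
c=max(cv2.findContours(m,0,1)[0],key=cv2.contourArea);bp=cv2.boxPoints(cv2.minAreaRect(c));bp=bp[np.argsort(bp[:,1])]
a=onz('wrist',bp[:2].mean(0),182,M);b=onz('wrist',bp[2:].mean(0),182,M);print(a,b,np.linalg.norm(a-b))
R=np.array([[.9716,-.2367],[.2367,.9716]]);o=np.array([531.2,-271.8])
for x in(a,b):print('box frame rel. pin',R@(x[:2]-o))
t0=cv2.imread('pics/top0.png');t=cv2.imread('pics/t15.png')
for bx in ((315,180,345,212),(205,215,235,245),(395,200,430,235)):
  x0,y0,x1,y1=bx;r=cv2.matchTemplate(t[y0-6:y1+6,x0-6:x1+6],t0[y0:y1,x0:x1],cv2.TM_CCOEFF_NORMED);print(cv2.minMaxLoc(r)[1],np.array(cv2.minMaxLoc(r)[3])-6)
st()
```

```text
[ 525.3 -291.7  182. ] [ 489.5 -424.9  182. ] 137.94249517225037
box frame rel. pin [ -1.  -20.7]
box frame rel. pin [  -4.3 -158.6]
0.9995229840278625 [0 0]
0.9978064298629761 [0 0]
0.9705927968025208 [0 0]
t 17.15 pos [ 515.9 -342.   267.7] yaw -0.2265 tilt 0.0024 F [0.9 0.4 0.2] T [-0.  0.  0.] w 46.9 q [-0.6  0.4  1.4  0.   1.4 -0.4]
```

```bash
python3 -m pendant '[{"delta_pos":[0,0,0],"dr":[0,0,0]},{"delta_pos":[0,0,0],"dr":[0,0,0]},{"delta_pos":[0,0,0],"dr":[0,0,0]},{"delta_pos":[0,0,0],"dr":[0,0,0]}]' >/dev/null
python3 - <<'E'
from h import *
np.set_printoptions(precision=1,suppress=True)
M=viewer.camera_model('wrist');im=viewer.read_camera('wrist');cv2.imwrite('pics/w16.png',im)
t=viewer.read_camera('top')
def ends(im,lim):
  h=cv2.cvtColor(im,cv2.COLOR_BGR2HSV);m=cv2.inRange(h,(15,130,60),(35,255,255));k=np.zeros_like(m);x0,y0,x1,y1=lim;k[y0:y1,x0:x1]=m[y0:y1,x0:x1]
  c=max(cv2.findContours(k,0,1)[0],key=cv2.contourArea);return cv2.boxPoints(cv2.minAreaRect(c))
R=np.array([[.9716,-.2367],[.2367,.9716]]);o=np.array([531.2,-271.8])
bp=ends(im,(255,135,300,300));bp=bp[np.argsort(bp[:,1])]
for q in (bp[:2].mean(0),bp[2:].mean(0)):
  print('wrist',R@(onz('wrist',q,182,M)[:2]-o))
bp=ends(t,(330,190,460,280));bp=bp[np.argsort(bp[:,0])]
for q in (bp[:2].mean(0),bp[2:].mean(0)):
  print('top',R@(onz('top',q,182)[:2]-o))
cv2.imwrite('pics/t16.png',cv2.resize(t[180:280,320:455],None,fx=5.5,fy=5.5,interpolation=cv2.INTER_CUBIC));st()
E
```

```text
wrist [ -0.  -21.2]
wrist [  -2.2 -160.9]
top [ -2.7 -24.3]
top [ -3.7 -87.7]
t 17.58 pos [ 516.5 -342.4  268.6] yaw -0.2265 tilt 0.0004 F [ 0.8  0.4 -0.6] T [ 0. -0.  0.] w 47.0 q [-0.6  0.4  1.3  0.   1.4 -0.4]
```

View pics/t16.png

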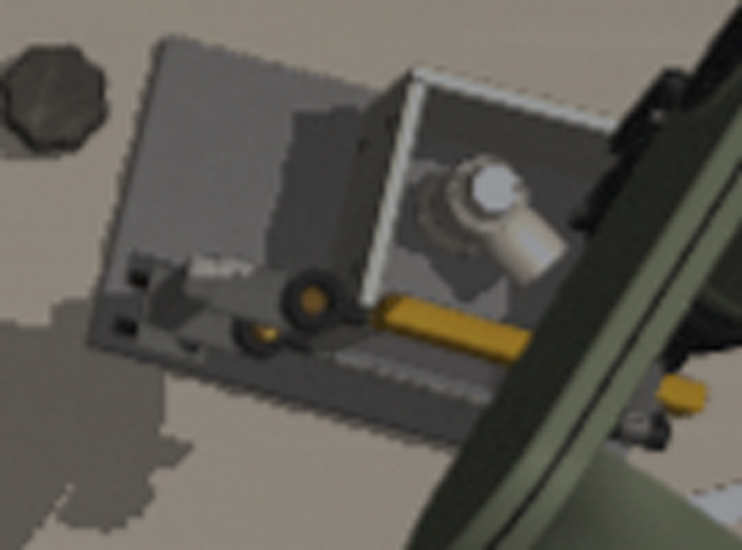

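Shut, edge about −2 mm (limit −10), nothing touched, the rest unmoved. Handing in.

```bash
python3 -c "
from plant import bot
print(bot.sign_off())"
```

```text
the job is handed in; nothing more can be done
None
```

I hung the door on the two pins, swung it shut and let go; I handed it in at about 17.6 s. No verdict was reported.

- **Lift and hang:** I gripped the door by its yellow rail and lined its knuckles up with the pins using the wrist camera. The views agreed on the pin position to 1–3 mm. I then lowered it in small steps until it sat on both seats. The wrist force changed by about 5 N at contact.
- **Open on the pins:** With the fingers opened around the rail, the door stayed hanging and pointing to the front for about 0.5 s before I swung it.
- **Shutting:** I pushed the door round about the pins until it met the box, with a force of about 4 N. I then opened the gripper and raised it about 120 mm clear.
- **Last checks:**
  - **Knuckles:** both sit down around the pins.
  - **Free edge:** the wrist camera puts it about 2 mm in front of the plane of the pins (limit 10 mm). An earlier reading gave 4 mm, taken while the arm was still settling. The top camera gave 3–4 mm, but the arm hid part of the rail, so I trust it less.
  - **Other objects:** the valve, tin and hand wheel show no shift between the first and last top pictures.
  - **Robot:** wrist force is at noise level, so it touches nothing.

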